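Make up two jeweller's job kits

ROBOT

A 7-joint arm with a two-finger parallel gripper is mounted at the origin on the work surface. World frame = base frame: x ahead of the robot, y to its left, z up, the work surface at z = 0. Lengths are in m, angles in rad, forces in N, time in s.
With the tool pointing down it reaches from about 0.35 to 0.9 m from the base axis. Payload 19.9 kg.
Tool frame: the origin (TCP) lies on the centre line of the jaws, within the pads' length; the fingertips stand 11 mm ahead of it and the grasp point (between the pads) lies 8 mm behind it; z points along the fingers, y is the direction in which the jaws open and shut (so a half turn about z gives the same grasp; the last joint's range is limited). The gripper opens to 85 mm and grips with 20 to 120 N. Pads are 22 mm wide; open, the fingers measure 114 mm over their backs; the gripper's body (76 mm by 85 mm) begins 54 mm behind the grasp point. The pads swing forward as they close: fully open they stand 13 mm farther back than shut.
Start: joints at [1.125, 0.417, -0.01, 1.614, 0.005, 1.111, -0.053], TCP at [0.246, -0.575, 0.242] pointing down, gripper open.
Joint ranges: [-2.81, 2.81], [-0.39, 2.02], [-1.27, 1.25], [0.06, 2.57], [-1.19, 4.33], [0.19, 2], [-2.82, 2.82]. Speed limits (rad/s): [1.89, 1.89, 2.39, 2.39, 3.01, 3.01, 3.01].

INTERFACE

Orientations are given as a rotation vector (axis times angle).
In Python, from workcell import r, cams gives the robot as it stands.
- The arm moves only by the tool play_rows, never from a script. Its argument "steps" is a list of rows, each an object with "hand": the closure, from 0 (fully open) to 1 (shut); "linear": the shift along the tool's x, y, z in cm, a list of three; "roll": the turn about the tool's z in degrees. In form: [{"hand": hand, "linear": [dx, dy, dz], "roll": roll}, ...]. A call has 1 to 5 rows; each row is the pose to reach, as a shift and turn from the pose commanded when the call began, along the tool's axes at that moment; what a row does not reach only later rows make up. A row lasts 1/12 s, in which the tool goes at most 41.7 mm and 7.16 degrees, less where a joint would pass 70% of its speed; a pose out of reach is approached as far as the arm can. A call with a gripper value outside its range is refused whole. The fingers move at their own pace and stop on an object; the grip force is fixed at half the most. Time passes only in rows, so rows that repeat a pose let the fingers close. It gives the time, the measured TCP pose, the force and the opening at its end, in the units of the state.
- r.observe(): the state, without advancing time (a new reading comes with each control period).
- cams.capture(name): name is "scene" or "side" or "wrist"; returns a dict with "pixels" (400x640x3 uint8, blue, green, red), "K" (3x3 intrinsics, pixels), "origin" and "orientation" of the camera in the world. Camera axes: x right, y down, z forward; pixel columns grow to the right and rows downward; lengths in m; the calibration is good to about 2 mm. The wrist camera is an equidistant fisheye: a pixel r from the principal point sees the ray r / f radians off the axis. A picture is of the moment at which its call begins. There is no depth.
- r.finish_job(): hands the job in, once; it reports no verdict.
The state is a dict: "time_s": time; "q": joint angles; "qd": joint speeds; "joint_efforts": joint torques, N m; "position": TCP position; "tcp_rot": TCP orientation; "ft_force": force on the tool from outside, world axes, zero at the start; "moment": the same for the moment, N m; "grip_width": finger opening in m.
Only numpy, scipy, OpenCV 4.12 (cv2) and the standard library are available. Lean on these libraries where they do the work, as an engineer would, in place of code of your own. Each camera call takes 0.05 s, during which the arm holds its last target.

TASK

Make up two job kits from the stock on the bench: the stone-setting kit (bur block, eye loupe and wax tin) goes in the three-pocket tray, and the ring-sizing kit (stepped ring mandrel and wire reel) in the two-pocket tray. Stand each thing upright on the floor of a pocket of its own - which pocket of the right tray does not matter. Leave the doming block and the amber bottle where they stand.

Things in the scene. Friction and masses are not known exactly. Their poses are not given: they have to be found in the camera images.
- tray_three: Shallow wooden kit tray with a row of three pockets, 80 mm wide and 230 mm long; pocket centres at its y = -75, 0, +75 mm. Pockets 70 x 70 mm inside, floor 4 mm and wall tops 14 mm above the bench, walls 5 mm thick. Fixed to the bench. Origin: centre of its underside; y axis along the row of pockets (within 0.35 rad of world y), x across, z up.
- tray_two: Shallow wooden kit tray with a row of two pockets, 80 mm wide and 155 mm long; pocket centres at its y = -37.5, +37.5 mm. Pockets 70 x 70 mm inside, floor 4 mm and wall tops 14 mm above the bench, walls 5 mm thick. Fixed to the bench. Origin: centre of its underside; y axis along the row of pockets (within 0.35 rad of world y), x across, z up.
- bur_block: Round pale wooden block, 50 mm across and 32 mm high, with a cluster of thin metal burs standing in its top, up to 63 mm above its underside and within 19 mm of its axis. Loose, about 90 g; grip the wooden sides. Origin: centre of its underside; z up.
- eye_loupe: Black plastic eye loupe standing on its wide end: foot 44 mm across and 8 mm high, body above it 34 mm across, glass lens on top, 40 mm high in all. Loose, about 40 g. Origin: centre of its underside; z up.
- wax_tin: Plain round aluminium tin with a flat lid, 46 mm across, 40 mm high. Loose, about 80 g. Origin: centre of its underside; z up.
- ring_mandrel: Short stepped steel ring mandrel standing on its wide end, 60 mm high: 40 mm across up to 12 mm, 33 mm up to 28 mm, 26 mm up to 46 mm, 20 mm at the top. Loose, about 250 g. Origin: centre of its underside; z up.
- wire_reel: Reel of copper wire standing on end, with round grey plastic flanges 46 mm across at top and bottom and wound almost full, 40 mm high; to the fingers a 46 mm cylinder all the way up. Loose, about 120 g. Origin: centre of its underside; z up.
- doming_block: Bystander: steel doming block, a 44 mm cube with round hollows in its faces. Loose, 600 g; not part of any kit. Origin: centre of its underside; z up.
- amber_bottle: Bystander: closed amber glass bottle with a black cap, 38 mm across, 75 mm high. Loose, about 120 g; not part of any kit. Origin: centre of its underside; z up.

How it is judged:
At the end, for the whole second after the job is handed in: Bur block, loupe and tin in pockets of the three-pocket tray, mandrel and reel in the two-pocket tray, one per pocket: underside within 4 mm of the floor, upright within 0.12 rad, at rest (under 0.02 m/s). Doming block and bottle upright (0.15 rad), within 25 mm of their start (x of bur_block in the frame of tray_three between -0.03 and 0.03 m and y of bur_block in the frame of tray_three between -0.115 and 0.115 m and z of bur_block in the frame of tray_three between 0 and 0.008 m and angle between each of bur_block, eye_loupe, wax_tin, ring_mandrel, wire_reel's own z axis and vertical below 0.12 rad and linear speed of each of bur_block, eye_loupe, wax_tin, ring_mandrel, wire_reel below 0.02 m/s and x of eye_loupe in the frame of tray_three between -0.03 and 0.03 m and y of eye_loupe in the frame of tray_three between -0.115 and 0.115 m and z of eye_loupe in the frame of tray_three between 0 and 0.008 m and x of wax_tin in the frame of tray_three between -0.03 and 0.03 m and y of wax_tin in the frame of tray_three between -0.115 and 0.115 m and z of wax_tin in the frame of tray_three between 0 and 0.008 m and x of ring_mandrel in the frame of tray_two between -0.03 and 0.03 m and y of ring_mandrel in the frame of tray_two between -0.0775 and 0.0775 m and z of ring_mandrel in the frame of tray_two between 0 and 0.008 m and x of wire_reel in the frame of tray_two between -0.03 and 0.03 m and y of wire_reel in the frame of tray_two between -0.0775 and 0.0775 m and z of wire_reel in the frame of tray_two between 0 and 0.008 m and distance of each of doming_block, amber_bottle from where it was at the start of the episode below 0.025 m and angle between each of doming_block, amber_bottle's own z axis and vertical below 0.15 rad); the robot touches nothing.
It fails at once if the doming block is pushed away or knocked over (distance of doming_block from where it was at the start of the episode above 0.025 m or angle between doming_block's own z axis and vertical above 0.3 rad).
It fails at once if the amber bottle is pushed away or knocked over (distance of amber_bottle from where it was at the start of the episode above 0.025 m or angle between amber_bottle's own z axis and vertical above 0.3 rad).
It also fails if it takes over 125 s, if anything falls off the work surface, if the arm or the gripper's body presses on something with over 40 N, if the wrist force passes 120 N, or if a joint passes its speed limit or range.

## Working session

There is one attempt and no reset: what is moved stays moved. The work goes in short steps, Python scripts to look and compute and a tool call to move; the robot and the scene stay as the last step left them, time stands still between calls to the robot, and variables do not carry over. Pictures are saved under pics/ and viewed, and the job is handed in when it is done.

Besides the shell and the picture viewer there is one more tool, called after ">>>" as name([rows], argument=value, ...), one row to a line, values as JSON. play_rows: Moves the arm, as the interface text tells. Its arguments: {"type":"object","properties":{"steps":{"type":"array","items":{"type":"object","properties":{"hand":{"type":"number"},"linear":{"type":"array","items":{"type":"number"}},"roll":{"type":"number"}}}}},"required":["steps"]}

```bash
ls; mkdir -p pics
python3 - <<'E'
from workcell import r,cams
import cv2
print(r.observe())
for n in ["scene","side","wrist"]:
    c=cams.capture(n); cv2.imwrite(f"pics/{n}0.png",c["pixels"]); print(n,c["K"],c["origin"],c["orientation"])
E
```

```text
pics
{'time_s': 0.0, 'q': array([ 1.12547237,  0.41798426, -0.01029908,  1.61420428,  0.00471748,
        1.11071116, -0.05300948]), 'qd': array([ 6.90865836e-04,  1.87924303e-03, -7.00172674e-04,  1.47752376e-03,
       -7.22380844e-05, -1.37351087e-03, -2.29915806e-03]), 'joint_efforts': array([ 2.19824660e-04, -8.64441991e+01,  6.77868538e-01, -4.34901667e+01,
        1.89486385e-02,  7.25299920e-03, -1.96472735e-05]), 'position': array([ 0.24543073, -0.5744097 ,  0.24164122]), 'tcp_rot': array([-3.07656443e+00, -6.29781847e-01,  5.74432786e-04]), 'ft_force': array([-0.15330416, -0.51026431, -0.49164876]), 'moment': array([-0.02090611, -0.00366831,  0.00066941]), 'grip_width': 0.08532287909911555}
scene [[418.73661686   0.         318.15727692]
 [  0.         418.73661686 197.43333593]
 [  0.           0.           1.        ]] [1.25465543 0.02334601 0.84117698] [-1.8131086  -1.78919045  0.70164716]
side [[427.31674166   0.         314.66830242]
 [  0.         427.31674166 199.30523156]
 [  0.           0.           1.        ]] [0.28623166 0.97713996 0.7477545 ] [-0.30960781  2.68652094 -1.39837563]
wrist [[309.70691629   0.         315.58096351]
 [  0.         309.70691629 200.49740456]
 [  0.           0.           1.        ]] [ 0.30865703 -0.54704357  0.37300741] [ 2.422704   -1.59837329 -0.22414634]
```

View pics/scene0.png

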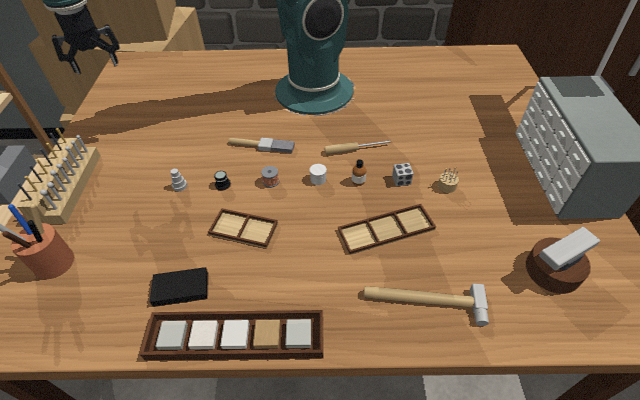

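View pics/side0.png

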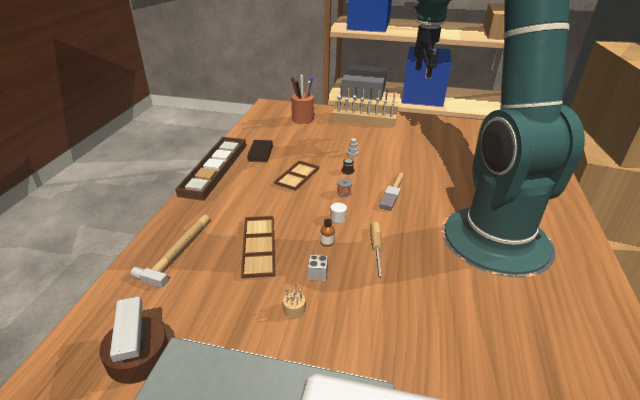

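View pics/wrist0.png

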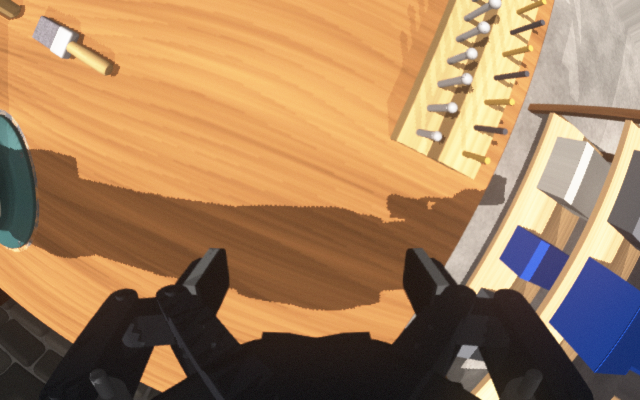

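The scene view shows the stock in a row: mandrel (178,182), loupe (222,180), reel (270,177), tin (318,174), bottle (359,174), doming block (402,174) and bur block (449,181). The two-pocket tray is at (243,228) and the three-pocket tray at (387,228). The side view shows the same things.

Run:
```python
import cv2
a=cv2.imread("pics/scene0.png");b=cv2.imread("pics/side0.png")
cv2.imwrite("pics/sc1.png",cv2.resize(a[155:260,150:310],None,fx=5,fy=5,interpolation=cv2.INTER_CUBIC))
cv2.imwrite("pics/sc2.png",cv2.resize(a[155:260,310:470],None,fx=5,fy=5,interpolation=cv2.INTER_CUBIC))
cv2.imwrite("pics/si.png",cv2.resize(b[130:325,230:380],None,fx=3,fy=3,interpolation=cv2.INTER_CUBIC))
```

```text
(no output)
```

View pics/sc1.png

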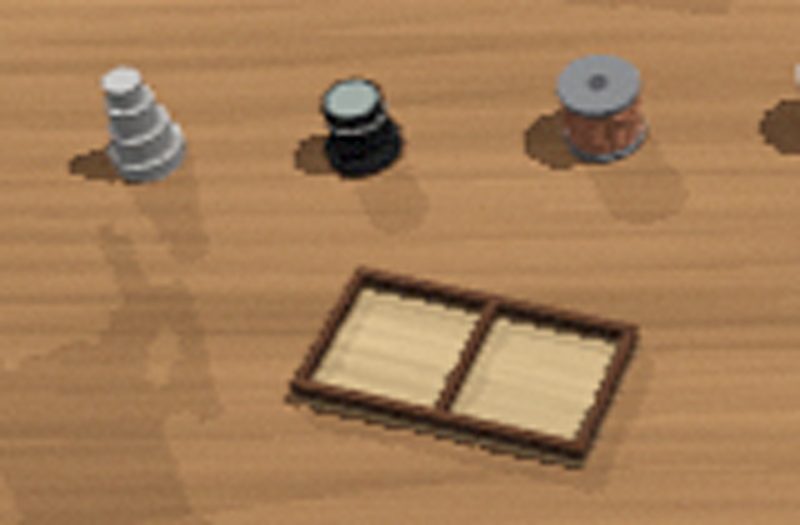

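View pics/sc2.png

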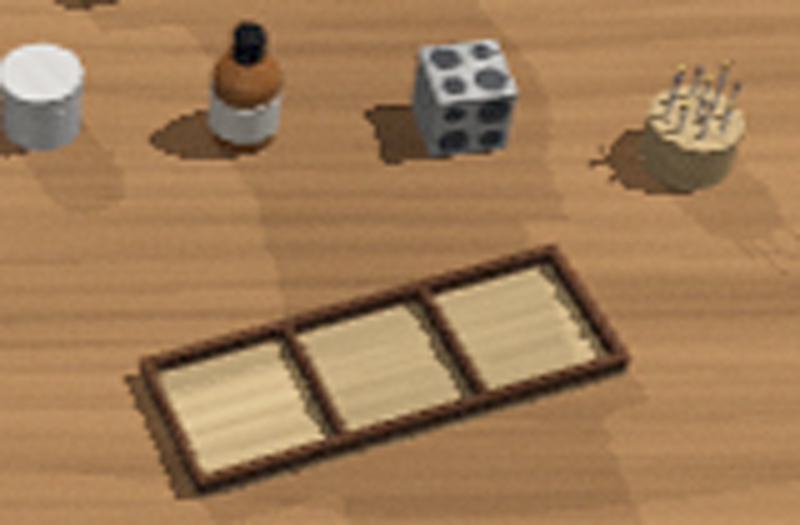

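View pics/si.png

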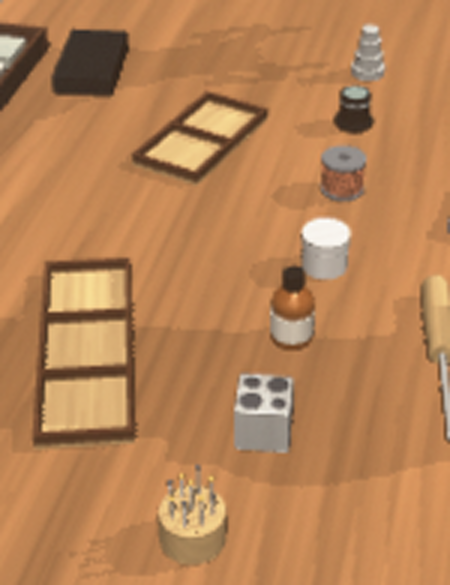

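The crops give the top-face centres and tray corners at about sub-pixel level. Next I cast rays from both views.

```bash
cat > h.py <<'E'
import numpy as np, cv2
from scipy.spatial.transform import Rotation as R
def onplane(c,uv,z):
    d=R.from_rotvec(c["orientation"]).as_matrix()@np.linalg.solve(c["K"],np.array([uv[0],uv[1],1.]))
    o=np.array(c["origin"]); return o+d*(z-o[2])/d[2]
def wrist_plane(c,uv,z):
    K=c["K"];p=np.array([(uv[0]-K[0,2])/K[0,0],(uv[1]-K[1,2])/K[1,1]]);t=np.linalg.norm(p)
    d=np.r_[p/max(t,1e-9)*np.sin(t),np.cos(t)]; d=R.from_rotvec(c["orientation"]).as_matrix()@d
    o=np.array(c["origin"]); return o+d*(z-o[2])/d[2]
E
python3 - <<'E'
from h import *
from workcell import r,cams
sc=cams.capture("scene");si=cams.capture("side")
A=lambda u,v,o=150:(o+(u+.5)/5-.5,155+(v+.5)/5-.5)
B=lambda u,v:A(u,v,310)
C=lambda u,v:(230+(u+.5)/3-.5,130+(v+.5)/3-.5)
L=[("mandrel",.06,A(123,80),C(371,32)),("loupe",.04,A(353,98),C(355,95)),("reel",.04,A(599,85),C(345,160)),("tin",.04,B(40,72),C(326,235)),("bottle",.075,B(249,32),C(293,274)),("dome",.044,B(467,72),C(265,395)),("bur",.032,B(697,118),C(194,512))]
for n,z,p,q in L: print(n,onplane(sc,p,z)[:2].round(4),onplane(si,q,z)[:2].round(4))
for n,ps,qs in [("t2",[A(362,270),A(636,328),A(580,449),A(295,380)],[C(210,95),C(267,112),C(198,175),C(134,155)]),("t3",[B(556,247),B(628,357),B(205,485),B(148,360)],[C(131,435),C(37,436),C(46,263),C(131,260)])]:
    for c,s in ((sc,ps),(si,qs)):
        P=np.array([onplane(c,p,.014)[:2] for p in s]); print(n,P.round(4).tolist(),P.mean(0).round(4), np.linalg.norm(P-np.roll(P,-1,0),axis=1).round(3))
E
```

```text
mandrel [ 0.4511 -0.3711] [ 0.4492 -0.3608]
loupe [ 0.4476 -0.2519] [ 0.4483 -0.2461]
reel [ 0.4409 -0.1186] [ 0.4369 -0.1132]
tin [0.434  0.0128] [0.4325 0.0185]
bottle [0.4423 0.1244] [0.4426 0.1279]
dome [0.4438 0.2439] [0.4402 0.2465]
bur [0.4698 0.365 ] [0.4664 0.3658]
t2 [[0.5484, -0.2372], [0.59, -0.0919], [0.6643, -0.1146], [0.6196, -0.2601]] [ 0.6056 -0.176 ] [0.151 0.078 0.152 0.075]
t2 [[0.6151, -0.2519], [0.5438, -0.2303], [0.5857, -0.0892], [0.6614, -0.1103]] [ 0.6015 -0.1705] [0.075 0.147 0.079 0.149]
t3 [[0.5439, 0.2799], [0.6166, 0.3032], [0.689, 0.0892], [0.6137, 0.0651]] [0.6158 0.1844] [0.076 0.226 0.079 0.226]
t3 [[0.5405, 0.2849], [0.6128, 0.3032], [0.6855, 0.0886], [0.6095, 0.0655]] [0.6121 0.1855] [0.075 0.227 0.079 0.23 ]
```

```bash
cat >> h.py <<'E'
def plan(r,x,y,z,psi=None):
    s=r.observe(); M=R.from_rotvec(s["tcp_rot"]).as_matrix()
    d=M.T@(np.array([x,y,z])-s["position"])*100
    out=f"t={s['time_s']:.1f} pos={s['position'].round(4)} w={s['grip_width']:.4f} f={s['ft_force'].round(1)} lin={d.round(2)}"
    yaw=np.degrees(np.arctan2(M[1,1],M[0,1])); out+=f" jaw={yaw:.1f} tilt={np.degrees(np.arccos(-M[2,2])):.2f}"
    if psi is not None:
        a=(psi-yaw+90)%180-90; out+=f" roll={-a:.1f}"   # tool z down
    print(out)
E
python3 - <<'E'
from h import *
from workcell import r,cams
plan(r,.450,-.366,.2,-16)
sc=cams.capture("scene")
for p in [(230,141),(293,148),(327,151),(388,145),(330,147)]: print(p,onplane(sc,p,.01).round(3))
E
```

```text
t=0.2 pos=[ 0.2455 -0.5746  0.242 ] w=0.0853 f=[-0.2 -1.1 -0.6] lin=[ 27.   -11.15   4.2 ] jaw=-66.9 tilt=0.03 roll=-50.9
(230, 141) [ 0.275 -0.254  0.01 ]
(293, 148) [ 0.312 -0.06   0.01 ]
(327, 151) [0.328 0.041 0.01 ]
(388, 145) [0.306 0.223 0.01 ]
(330, 147) [0.31 0.05 0.01]
```

>>> play_rows([
  {"hand": 0, "linear": [3.6, -1.5, 0], "roll": -7},
  {"hand": 0, "linear": [7.2, -3, 0], "roll": -14},
  {"hand": 0, "linear": [10.8, -4.5, 0], "roll": -21},
  {"hand": 0, "linear": [14.4, -6, 0], "roll": -28},
  {"hand": 0, "linear": [18, -7.5, 0], "roll": -35},
])

```text
time_s: 0.72
position: [0.3826, -0.4335, 0.2424]
tcp_rot: [2.741, 1.534, -0.0]
ft_force: [-0.1, 0.3, -1.0]
grip_width: 0.085
```

```bash
python3 -c "
from h import *
from workcell import r,cams
plan(r,.450,-.366,.15,-16)"
```

```text
t=0.7 pos=[ 0.3826 -0.4335  0.2424] w=0.0850 f=[-0.1  0.3 -1. ] lin=[9.28 2.21 9.24] jaw=-31.5 tilt=0.01 roll=-15.5
```

>>> play_rows([
  {"hand": 0, "linear": [3, 0.7, 2.5], "roll": -6},
  {"hand": 0, "linear": [6, 1.4, 5], "roll": -11.5},
  {"hand": 0, "linear": [7.5, 2, 7.5], "roll": -11.5},
  {"hand": 0, "linear": [7.5, 2, 7.5], "roll": -11.5},
  {"hand": 0, "linear": [7.5, 2, 7.5], "roll": -11.5},
])

```text
time_s: 1.13
position: [0.4383, -0.3809, 0.1662]
tcp_rot: [-2.576, -1.794, 0.001]
ft_force: [0.1, -1.0, 0.4]
grip_width: 0.0852
```

```bash
python3 -c "
from h import *
from workcell import r,cams
plan(r,.450,-.366,.15,-16)
c=cams.capture('wrist');cv2.imwrite('pics/w1.png',c['pixels'])
"
```

```text
t=1.1 pos=[ 0.4383 -0.3809  0.1662] w=0.0852 f=[ 0.1 -1.   0.4] lin=[1.81 0.59 1.62] jaw=-20.3 tilt=0.14 roll=-4.3
```

View pics/w1.png

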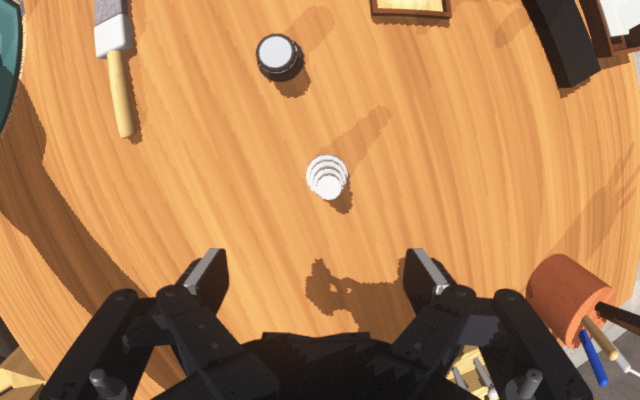

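Wrist view: mandrel top at about (329,187), loupe lens at (277,53), and both fingers clear. I'll cross-check these against the earlier positions.

```bash
python3 -c "
from h import *
from workcell import r,cams
c=cams.capture('wrist')
print(c['origin'],wrist_plane(c,(329,187),.06),wrist_plane(c,(327,174),0.012),wrist_plane(c,(277,53),.04))
im=c['pixels'];cv2.imwrite('pics/w2.png',cv2.resize(im[130:230,270:390],None,fx=6,fy=6,interpolation=cv2.INTER_CUBIC))
"
```

```text
[ 0.46161446 -0.31698654  0.29865589] [ 0.45169867 -0.37384072  0.06      ] [ 0.45219981 -0.37276487  0.012     ] [ 0.45003081 -0.25631642  0.04      ]
```

View pics/w2.png

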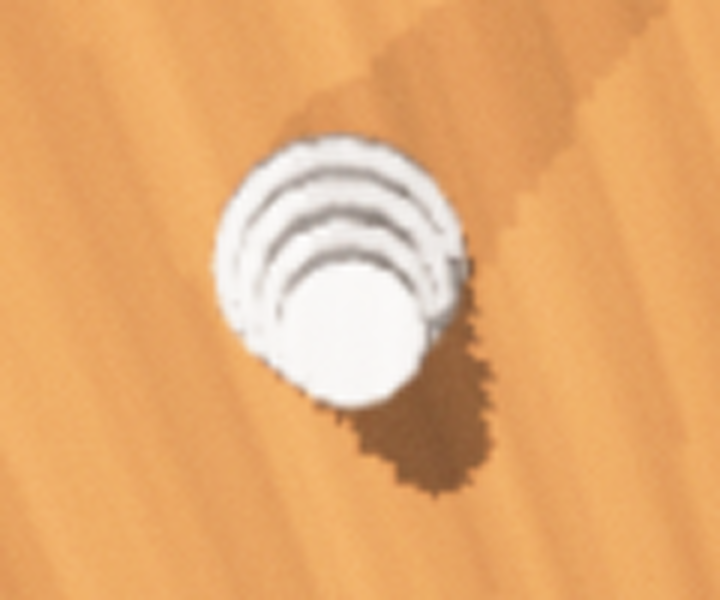

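>>> play_rows([
  {"hand": 0, "linear": [0, 0, 0], "roll": 0},
  {"hand": 0, "linear": [0, 0, 0], "roll": 0},
])

```text
time_s: 1.4
position: [0.4378, -0.383, 0.1683]
tcp_rot: [2.579, 1.791, -0.0]
ft_force: [0.8, 0.4, 0.3]
grip_width: 0.0855
```

```bash
python3 -c "
from h import *
from workcell import r,cams
plan(r,.451,-.372,.12,-16)"
```

```text
t=1.4 pos=[ 0.4378 -0.383   0.1683] w=0.0855 f=[0.8 0.4 0.3] lin=[1.49 0.84 4.83] jaw=-20.5 tilt=0.09 roll=-4.5
```

>>> play_rows([
  {"hand": 0, "linear": [1.5, 0.8, 2.5], "roll": -4.5},
  {"hand": 0, "linear": [1.5, 0.8, 4.8], "roll": -4.5},
  {"hand": 0, "linear": [1.5, 0.8, 4.8], "roll": -4.5},
  {"hand": 0, "linear": [1.5, 0.8, 4.8], "roll": -4.5},
])

```text
time_s: 1.73
position: [0.4502, -0.371, 0.1194]
tcp_rot: [-2.507, -1.891, 0.001]
ft_force: [-0.7, -0.4, 0.3]
grip_width: 0.0856
```

```bash
python3 -c "
from h import *
from workcell import r,cams
plan(r,.451,-.372,.027,-16)
c=cams.capture('wrist');cv2.imwrite('pics/w3.png',c['pixels'])
"
```

```text
t=1.7 pos=[ 0.4502 -0.371   0.1194] w=0.0856 f=[-0.7 -0.4  0.3] lin=[-0.08  0.11  9.24] jaw=-15.9 tilt=0.08 roll=0.1
```

View pics/w3.png

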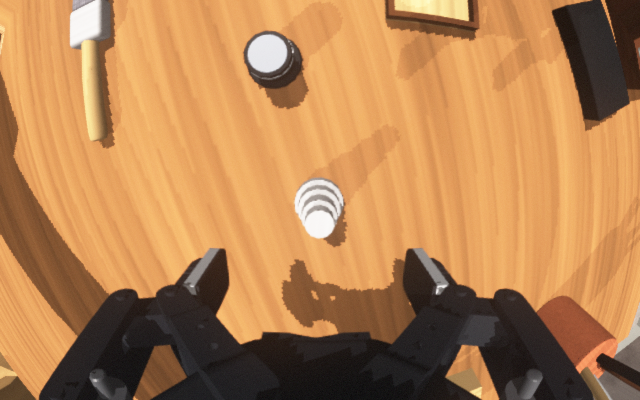

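The mandrel top sits at (320,223), midway between the fingers, so I descend and grip.

>>> play_rows([
  {"hand": 0, "linear": [0, 0, 3], "roll": 0},
  {"hand": 0, "linear": [0, 0, 6], "roll": 0},
  {"hand": 0, "linear": [0, 0, 8.5], "roll": 0},
  {"hand": 0, "linear": [0, 0, 9.2], "roll": 0},
  {"hand": 0, "linear": [0, 0, 9.2], "roll": 0},
])

```text
time_s: 2.2
position: [0.4505, -0.3708, 0.0271]
tcp_rot: [-2.506, -1.892, 0.001]
ft_force: [-0.0, 0.1, 0.9]
grip_width: 0.0855
```

>>> play_rows([
  {"hand": 1, "linear": [0, 0, 0], "roll": 0},
  {"hand": 1, "linear": [0, 0, 0], "roll": 0},
  {"hand": 1, "linear": [0, 0, 0], "roll": 0},
  {"hand": 1, "linear": [0, 0, 0], "roll": 0},
  {"hand": 1, "linear": [0, 0, 0], "roll": 0},
])

```text
time_s: 2.62
position: [0.4514, -0.3711, 0.0286]
tcp_rot: [2.506, 1.892, 0.0]
ft_force: [-5.1, 2.5, 17.4]
grip_width: 0.0302
```

>>> play_rows([
  {"hand": 1, "linear": [0, 0, 0], "roll": 0},
  {"hand": 1, "linear": [0, 0, 0], "roll": 0},
  {"hand": 1, "linear": [0, 0, 0], "roll": 0},
])

```text
time_s: 2.87
position: [0.4514, -0.3711, 0.0287]
tcp_rot: [2.506, 1.893, 0.0]
ft_force: [-4.3, 2.7, 17.4]
grip_width: 0.0304
```

```bash
python3 -c "
from h import *
from workcell import r,cams
plan(r,.595,-.212,.12,-16)
c=cams.capture('wrist');cv2.imwrite('pics/w4.png',c['pixels'])
"
```

```text
t=2.9 pos=[ 0.4514 -0.3711  0.0287] w=0.0304 f=[-4.3  2.7 17.4] lin=[19.22  9.48 -9.13] jaw=-15.9 tilt=0.08 roll=0.1
```

View pics/w4.png

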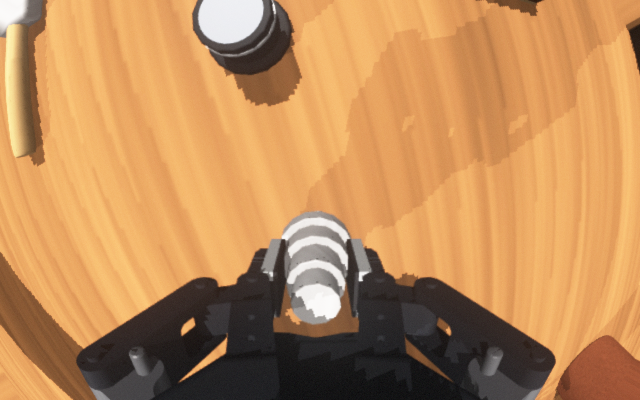

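The mandrel is held, still upright. I lift it and check.

>>> play_rows([
  {"hand": 1, "linear": [0, 0, -1], "roll": 0},
  {"hand": 1, "linear": [0, 0, -3], "roll": 0},
  {"hand": 1, "linear": [0, 0, -6], "roll": 0},
  {"hand": 1, "linear": [0, 0, -8], "roll": 0},
  {"hand": 1, "linear": [0, 0, -8], "roll": 0},
])

```text
time_s: 3.33
position: [0.4525, -0.3718, 0.1119]
tcp_rot: [2.502, 1.89, 0.002]
ft_force: [0.6, -0.3, -2.3]
grip_width: 0.0303
```

```bash
python3 -c "
from h import *
from workcell import r,cams
plan(r,.595,-.212,.12,-16)
c=cams.capture('scene');cv2.imwrite('pics/s5.png',cv2.resize(c['pixels'][80:260,100:340],None,fx=3,fy=3))
c=cams.capture('side');cv2.imwrite('pics/d5.png',cv2.resize(c['pixels'][40:220,240:440],None,fx=3,fy=3))
"
```

```text
t=3.3 pos=[ 0.4525 -0.3718  0.1119] w=0.0303 f=[ 0.6 -0.3 -2.3] lin=[19.26  9.34 -0.8 ] jaw=-15.9 tilt=0.33 roll=0.1
```

View pics/s5.png

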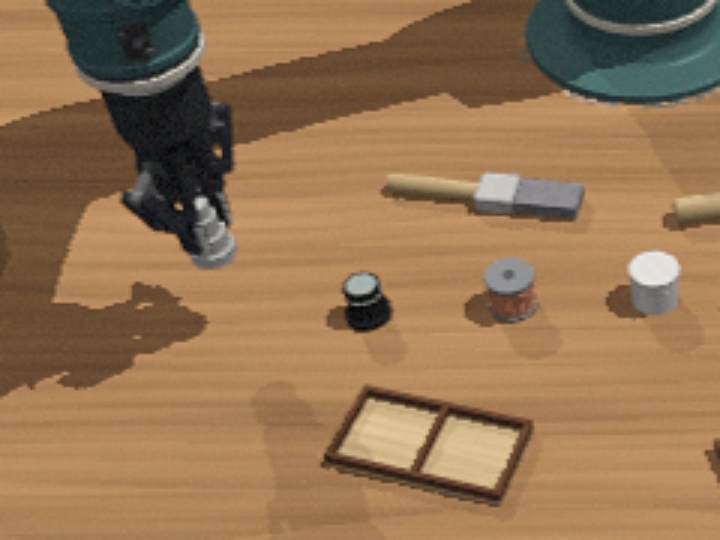

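View pics/d5.png

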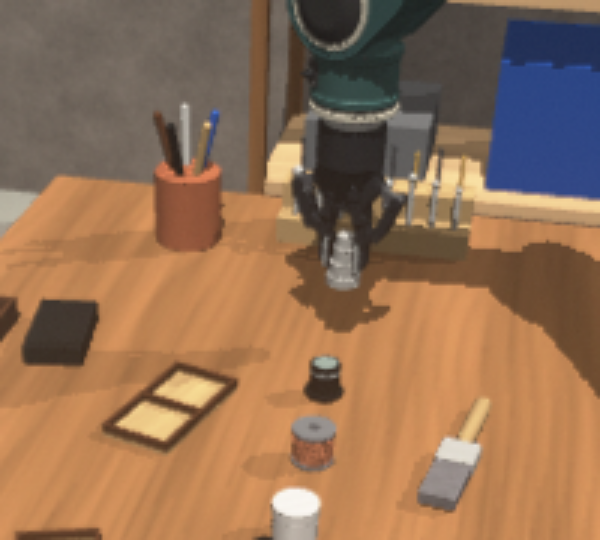

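Lifted upright (load −2.3 N, as expected for the mandrel). Moving to the far pocket of the two-pocket tray.

>>> play_rows([
  {"hand": 1, "linear": [3.4, 1.6, 0], "roll": 0},
  {"hand": 1, "linear": [7.2, 3.4, 0], "roll": 0},
  {"hand": 1, "linear": [10.8, 5.2, 0], "roll": 0},
  {"hand": 1, "linear": [14.4, 7, 0], "roll": 0},
  {"hand": 1, "linear": [17.6, 8.6, 0], "roll": 0},
])

```text
time_s: 3.85
position: [0.5825, -0.2221, 0.1061]
tcp_rot: [-2.504, -1.894, 0.001]
ft_force: [1.1, -0.2, -2.2]
grip_width: 0.0301
```

>>> play_rows([
  {"hand": 1, "linear": [1.5, 0.8, 2], "roll": 0},
  {"hand": 1, "linear": [1.5, 0.8, 3], "roll": 0},
  {"hand": 1, "linear": [1.5, 0.8, 3], "roll": 0},
  {"hand": 1, "linear": [1.5, 0.8, 3], "roll": 0},
])

```text
time_s: 4.18
position: [0.5923, -0.2129, 0.076]
tcp_rot: [-2.505, -1.892, 0.003]
ft_force: [0.4, -0.5, -2.3]
grip_width: 0.0301
```

```bash
python3 -c "
from h import *
from workcell import r,cams
plan(r,.594,-.211,.034,-16)
c=cams.capture('wrist');cv2.imwrite('pics/w6.png',c['pixels'])
"
```

```text
t=4.2 pos=[ 0.5923 -0.2129  0.076 ] w=0.0301 f=[ 0.4 -0.5 -2.3] lin=[0.23 0.12 4.2 ] jaw=-15.9 tilt=0.17 roll=0.1
```

View pics/w6.png

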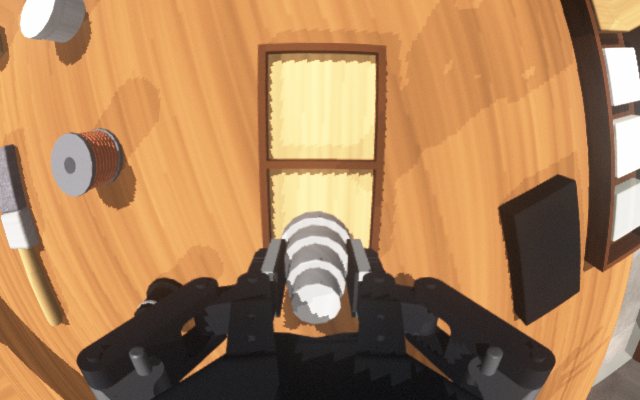

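The tray is square to the jaws; its divider middle is at about (322,164) and the far wall at (322,48). I locate it from this view.

```bash
python3 -c "
from h import *
from workcell import r,cams
c=cams.capture('wrist')
a,b=wrist_plane(c,(322,164),.014),wrist_plane(c,(322,48),.014);print(a,b,np.linalg.norm(a-b), a-.0375*(a-b)*-1/np.linalg.norm(a-b)*1)
d=(b-a)/np.linalg.norm(b-a);print('near',a-.0375*d,'far',a+.0375*d)
print(wrist_plane(c,(70,164),.04),wrist_plane(c,(50,18),.04))"
```

```text
[ 0.60638956 -0.17759752  0.014     ] [ 0.62646404 -0.1067413   0.014     ] 0.07364501749649419 [ 0.59616765 -0.21367747  0.014     ]
near [ 0.59616765 -0.21367747  0.014     ] far [ 0.61661148 -0.14151758  0.014     ]
[ 0.44025951 -0.12008145  0.04      ] [ 0.4500587  -0.00700687  0.04      ]
```

>>> play_rows([
  {"hand": 1, "linear": [0.15, 0.3, 2], "roll": 0},
  {"hand": 1, "linear": [0.15, 0.3, 3.5], "roll": 0},
  {"hand": 1, "linear": [0.15, 0.3, 4.2], "roll": 0},
  {"hand": 1, "linear": [0.15, 0.3, 4.2], "roll": 0},
  {"hand": 1, "linear": [0.15, 0.3, 4.2], "roll": 0},
])

```text
time_s: 4.7
position: [0.5966, -0.2122, 0.0353]
tcp_rot: [-2.507, -1.893, 0.001]
ft_force: [1.0, -0.5, -2.9]
grip_width: 0.0299
```

>>> play_rows([
  {"hand": 0.6, "linear": [0, 0, 0], "roll": 0},
  {"hand": 0.4, "linear": [0, 0, 0], "roll": 0},
  {"hand": 0.2, "linear": [0, 0, 0], "roll": 0},
  {"hand": 0, "linear": [0, 0, 0], "roll": 0},
  {"hand": 0, "linear": [0, 0, 0], "roll": 0},
])

```text
time_s: 5.12
position: [0.597, -0.212, 0.0356]
tcp_rot: [2.506, 1.893, 0.0]
ft_force: [0.3, -0.6, -0.5]
grip_width: 0.0807
```

>>> play_rows([
  {"hand": 0, "linear": [0, 0, 0], "roll": 0},
  {"hand": 0, "linear": [0, 0, -2], "roll": 0},
  {"hand": 0, "linear": [0, 0, -5], "roll": 0},
  {"hand": 0, "linear": [0, 0, -8], "roll": 0},
  {"hand": 0, "linear": [0, 0, -10], "roll": 0},
])

```text
time_s: 5.53
position: [0.5975, -0.212, 0.138]
tcp_rot: [2.505, 1.893, 0.002]
ft_force: [0.2, -0.9, 0.6]
grip_width: 0.0851
```

```bash
python3 -c "
from h import *
from workcell import r,cams
plan(r,.440,-.119,.13,-16)
c=cams.capture('wrist');cv2.imwrite('pics/w7.png',c['pixels'])
"
```

```text
t=5.5 pos=[ 0.5975 -0.212   0.138 ] w=0.0851 f=[ 0.2 -0.9  0.6] lin=[  4.64 -17.69   0.76] jaw=-15.9 tilt=0.11 roll=0.1
```

View pics/w7.png

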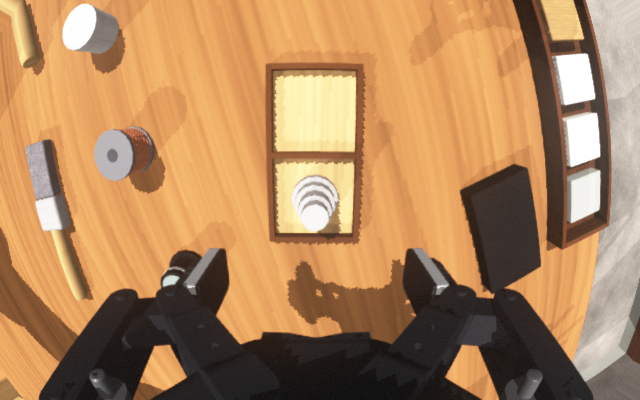

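The mandrel stands upright in the near pocket at (317,200). Next is the reel, at (112,155).

>>> play_rows([
  {"hand": 0, "linear": [0.9, -3.6, 0], "roll": 0},
  {"hand": 0, "linear": [1.9, -7.3, 0], "roll": 0},
  {"hand": 0, "linear": [2.9, -11, 0], "roll": 0},
  {"hand": 0, "linear": [3.8, -14.5, 0.5], "roll": 0},
  {"hand": 0, "linear": [4.6, -17.6, 1], "roll": 0},
])

```text
time_s: 6.0
position: [0.4381, -0.1187, 0.1252]
tcp_rot: [2.506, 1.894, -0.0]
ft_force: [1.2, 0.0, 1.0]
grip_width: 0.0853
```

>>> play_rows([
  {"hand": 0, "linear": [0, 0, 0], "roll": 0},
  {"hand": 0, "linear": [0, 0, 0], "roll": 0},
  {"hand": 0, "linear": [0, 0, 0], "roll": 0},
])

```text
time_s: 6.25
position: [0.4408, -0.1199, 0.1256]
tcp_rot: [2.506, 1.893, 0.001]
ft_force: [0.8, -0.1, 0.2]
grip_width: 0.0855
```

```bash
python3 -c "
from h import *
from workcell import r,cams
plan(r,.440,-.119,.022,-16)
c=cams.capture('wrist');cv2.imwrite('pics/w8.png',c['pixels'])
"
```

```text
t=6.2 pos=[ 0.4408 -0.1199  0.1256] w=0.0855 f=[ 0.8 -0.1  0.2] lin=[ 0.06 -0.12 10.36] jaw=-15.9 tilt=0.06 roll=0.1
```

View pics/w8.png

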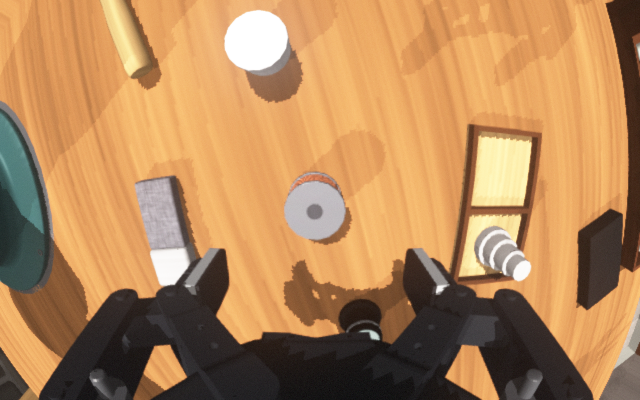

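The reel's flange is centred between the fingers at (315,211).

>>> play_rows([
  {"hand": 0, "linear": [0, 0, 3.5], "roll": 0},
  {"hand": 0, "linear": [0, 0, 7], "roll": 0},
  {"hand": 0, "linear": [0, 0, 9.5], "roll": 0},
  {"hand": 0, "linear": [0, 0, 10.2], "roll": 0},
  {"hand": 0, "linear": [0, 0, 10.2], "roll": 0},
])

```text
time_s: 6.72
position: [0.4398, -0.1195, 0.0219]
tcp_rot: [-2.505, -1.892, 0.003]
ft_force: [0.4, 0.3, 0.1]
grip_width: 0.0852
```

>>> play_rows([
  {"hand": 1, "linear": [0, 0, 0], "roll": 0},
  {"hand": 1, "linear": [0, 0, 0], "roll": 0},
  {"hand": 1, "linear": [0, 0, 0], "roll": 0},
  {"hand": 1, "linear": [0, 0, 0], "roll": 0},
  {"hand": 1, "linear": [0, 0, 0], "roll": 0},
])

```text
time_s: 7.13
position: [0.441, -0.1199, 0.0248]
tcp_rot: [2.505, 1.892, 0.002]
ft_force: [-2.9, 0.1, 19.0]
grip_width: 0.0448
```

>>> play_rows([
  {"hand": 1, "linear": [0, 0, 0], "roll": 0},
  {"hand": 1, "linear": [0, 0, -1.5], "roll": 0},
  {"hand": 1, "linear": [0, 0, -4], "roll": 0},
  {"hand": 1, "linear": [0, 0, -7], "roll": 0},
  {"hand": 1, "linear": [0, 0, -9], "roll": 0},
])

```text
time_s: 7.55
position: [0.4406, -0.1196, 0.1161]
tcp_rot: [2.505, 1.893, 0.002]
ft_force: [0.7, 0.2, -0.1]
grip_width: 0.0442
```

```bash
python3 -c "
from h import *
from workcell import r,cams
plan(r,.616,-.140,.13,-16)
c=cams.capture('wrist');cv2.imwrite('pics/w9.png',c['pixels'])
"
```

```text
t=7.5 pos=[ 0.4406 -0.1196  0.1161] w=0.0442 f=[ 0.7  0.2 -0.1] lin=[ 2.83 17.43 -1.36] jaw=-15.9 tilt=0.12 roll=0.1
```

View pics/w9.png

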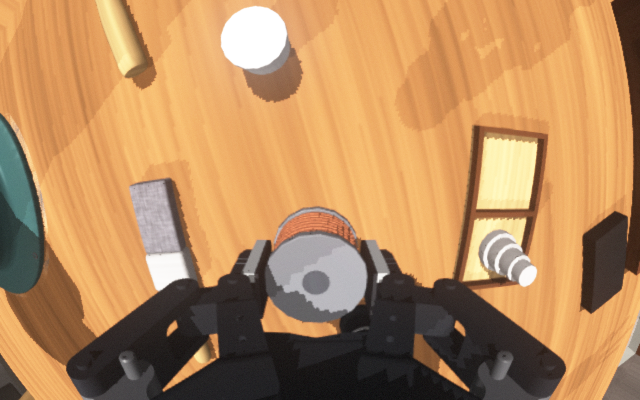

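>>> play_rows([
  {"hand": 1, "linear": [0.6, 3.6, 0], "roll": 0},
  {"hand": 1, "linear": [1.2, 7.3, 0], "roll": 0},
  {"hand": 1, "linear": [1.8, 11, 0], "roll": 0},
  {"hand": 1, "linear": [2.3, 14.5, 0], "roll": 0},
  {"hand": 1, "linear": [2.8, 17.4, 0], "roll": 0},
])

```text
time_s: 8.02
position: [0.6174, -0.1408, 0.1139]
tcp_rot: [2.506, 1.892, 0.001]
ft_force: [0.2, 1.0, -0.8]
grip_width: 0.0443
```

>>> play_rows([
  {"hand": 1, "linear": [0, 0, 1.5], "roll": 0},
  {"hand": 1, "linear": [0, 0, 3], "roll": 0},
  {"hand": 1, "linear": [0, 0, 3], "roll": 0},
  {"hand": 1, "linear": [0, 0, 3], "roll": 0},
])

```text
time_s: 8.35
position: [0.6147, -0.1402, 0.0833]
tcp_rot: [-2.506, -1.893, 0.001]
ft_force: [0.1, 0.6, -0.4]
grip_width: 0.0444
```

```bash
python3 -c "
from h import *
from workcell import r,cams
plan(r,.616,-.140,.030,-16)
c=cams.capture('wrist');cv2.imwrite('pics/w10.png',c['pixels'])
"
```

```text
t=8.3 pos=[ 0.6147 -0.1402  0.0833] w=0.0444 f=[ 0.1  0.6 -0.4] lin=[0.05 0.13 5.33] jaw=-15.9 tilt=0.06 roll=0.1
```

View pics/w10.png

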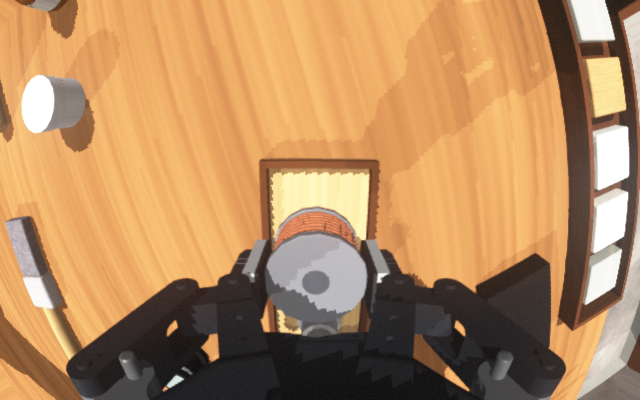

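The reel is centred over the free pocket (wall centre at (320,163)), so I lower and release it.

>>> play_rows([
  {"hand": 1, "linear": [0, 0.1, 2.5], "roll": 0},
  {"hand": 1, "linear": [0, 0.1, 4.3], "roll": 0},
  {"hand": 1, "linear": [0, 0.1, 5.3], "roll": 0},
  {"hand": 1, "linear": [0, 0.1, 5.3], "roll": 0},
  {"hand": 1, "linear": [0, 0.1, 5.3], "roll": 0},
])

```text
time_s: 8.82
position: [0.6164, -0.1405, 0.0312]
tcp_rot: [2.506, 1.893, 0.001]
ft_force: [0.3, -0.8, -0.9]
grip_width: 0.0446
```

>>> play_rows([
  {"hand": 0.5, "linear": [0, 0, 0], "roll": 0},
  {"hand": 0.4, "linear": [0, 0, 0], "roll": 0},
  {"hand": 0.2, "linear": [0, 0, 0], "roll": 0},
  {"hand": 0, "linear": [0, 0, 0], "roll": 0},
  {"hand": 0, "linear": [0, 0, 0], "roll": 0},
])

```text
time_s: 9.23
position: [0.6163, -0.1405, 0.0307]
tcp_rot: [2.506, 1.893, 0.0]
ft_force: [1.1, -0.5, 0.4]
grip_width: 0.0843
```

>>> play_rows([
  {"hand": 0, "linear": [0, 0, 0], "roll": 0},
  {"hand": 0, "linear": [0, 0, -2], "roll": 0},
  {"hand": 0, "linear": [0, 0, -5], "roll": 0},
  {"hand": 0, "linear": [0, 0, -8], "roll": 0},
  {"hand": 0, "linear": [0, 0, -10.5], "roll": 0},
])

```text
time_s: 9.65
position: [0.6163, -0.1405, 0.1372]
tcp_rot: [2.506, 1.893, 0.001]
ft_force: [0.2, 0.0, 0.3]
grip_width: 0.0852
```

```bash
python3 -c "
from h import *
from workcell import r,cams
plan(r,.449,-.255,.13,18)
c=cams.capture('wrist');cv2.imwrite('pics/w11.png',c['pixels'])
"
```

```text
t=9.7 pos=[ 0.6163 -0.1405  0.1372] w=0.0852 f=[0.2 0.  0.3] lin=[-15.59 -12.96   0.71] jaw=-15.9 tilt=0.04 roll=-33.9
```

View pics/w11.png

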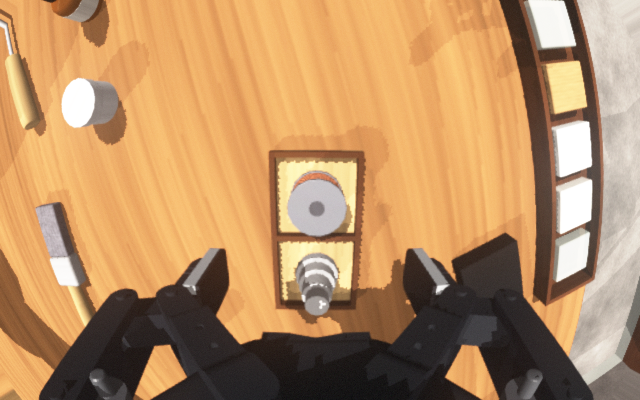

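The reel and mandrel both stand in their pockets. Next is the loupe, turning the jaws to match tray_three on the way.

>>> play_rows([
  {"hand": 0, "linear": [-3.1, -2.6, 0], "roll": -6.8},
  {"hand": 0, "linear": [-6.2, -5.2, 0], "roll": -13.6},
  {"hand": 0, "linear": [-9.3, -7.8, 0], "roll": -20.4},
  {"hand": 0, "linear": [-12.4, -10.4, 0], "roll": -27.2},
  {"hand": 0, "linear": [-15.5, -12.9, 0], "roll": -34},
])

```text
time_s: 10.12
position: [0.4486, -0.2545, 0.1352]
tcp_rot: [-1.84, -2.546, 0.001]
ft_force: [1.1, -1.2, 0.8]
grip_width: 0.0855
```

>>> play_rows([
  {"hand": 0, "linear": [0, 0, 0], "roll": 0},
  {"hand": 0, "linear": [0, 0, 0], "roll": 0},
  {"hand": 0, "linear": [0, 0, 0], "roll": 0},
])

```text
time_s: 10.37
position: [0.4508, -0.2538, 0.1354]
tcp_rot: [1.85, 2.539, 0.0]
ft_force: [0.6, -0.3, 0.6]
grip_width: 0.0852
```

```bash
python3 -c "
from h import *
from workcell import r,cams
plan(r,.449,-.255,.024,18)
c=cams.capture('wrist');cv2.imwrite('pics/w12.png',c['pixels'])
"
```

```text
t=10.4 pos=[ 0.4508 -0.2538  0.1354] w=0.0852 f=[ 0.6 -0.3  0.6] lin=[-0.06 -0.22 11.14] jaw=17.9 tilt=0.03 roll=-0.1
```

View pics/w12.png

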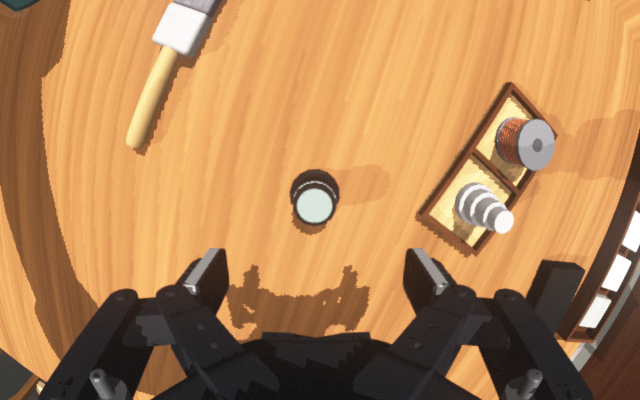

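The loupe is centred at (315,206).

>>> play_rows([
  {"hand": 0, "linear": [0, 0, 3.7], "roll": 0},
  {"hand": 0, "linear": [0, 0, 7.4], "roll": 0},
  {"hand": 0, "linear": [0, -0.1, 10.2], "roll": 0},
  {"hand": 0, "linear": [0, -0.1, 11.1], "roll": 0},
  {"hand": 0, "linear": [0, -0.1, 11.1], "roll": 0},
])

```text
time_s: 10.83
position: [0.4494, -0.2524, 0.0225]
tcp_rot: [-1.844, -2.539, -0.0]
ft_force: [-0.1, 0.3, 0.1]
grip_width: 0.085
```

>>> play_rows([
  {"hand": 1, "linear": [0, 0, 0], "roll": 0},
  {"hand": 1, "linear": [0, 0, 0], "roll": 0},
  {"hand": 1, "linear": [0, 0, 0], "roll": 0},
  {"hand": 1, "linear": [0, 0, 0], "roll": 0},
  {"hand": 1, "linear": [0, 0, 0], "roll": 0},
])

```text
time_s: 11.25
position: [0.4503, -0.2544, 0.0256]
tcp_rot: [1.847, 2.539, -0.0]
ft_force: [-3.6, 1.0, 15.5]
grip_width: 0.0321
```

>>> play_rows([
  {"hand": 1, "linear": [0, 0, 0], "roll": 0},
  {"hand": 1, "linear": [0, 0, -1.5], "roll": 0},
  {"hand": 1, "linear": [0, 0, -4], "roll": 0},
  {"hand": 1, "linear": [0, 0, -7], "roll": 0},
  {"hand": 1, "linear": [0, 0, -10], "roll": 0},
])

```text
time_s: 11.67
position: [0.4494, -0.2538, 0.1258]
tcp_rot: [-1.847, -2.54, -0.0]
ft_force: [0.1, -0.1, 0.4]
grip_width: 0.0323
```

```bash
python3 -c "
from h import *
from workcell import r,cams
plan(r,.638,.113,.13,18)
c=cams.capture('wrist');cv2.imwrite('pics/w13.png',c['pixels'])
"
```

```text
t=11.7 pos=[ 0.4494 -0.2538  0.1258] w=0.0323 f=[ 0.1 -0.1  0.4] lin=[29.08 29.25 -0.42] jaw=18.0 tilt=0.03 roll=-0.0
```

View pics/w13.png

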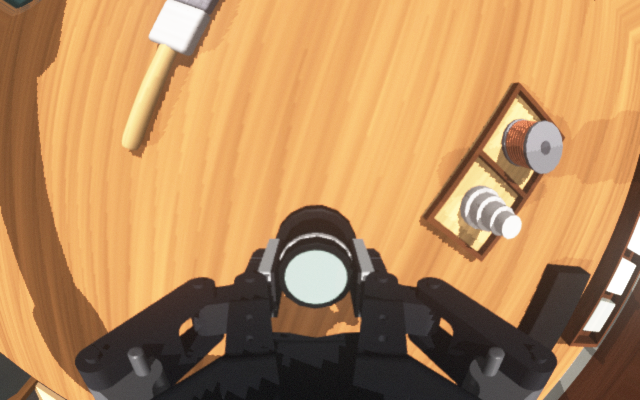

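>>> play_rows([
  {"hand": 1, "linear": [2.8, 2.8, 0], "roll": 0},
  {"hand": 1, "linear": [5.7, 5.7, 0], "roll": 0},
  {"hand": 1, "linear": [8.6, 8.6, 0], "roll": 0},
  {"hand": 1, "linear": [11.5, 11.5, 0], "roll": 0},
  {"hand": 1, "linear": [14.4, 14.4, 0], "roll": 0},
])

```text
time_s: 12.13
position: [0.5429, -0.071, 0.125]
tcp_rot: [1.848, 2.539, 0.0]
ft_force: [1.6, -0.5, 0.8]
grip_width: 0.0327
```

>>> play_rows([
  {"hand": 1, "linear": [2.9, 2.9, 0], "roll": 0},
  {"hand": 1, "linear": [5.8, 5.8, 0], "roll": 0},
  {"hand": 1, "linear": [8.7, 8.7, 0], "roll": 0},
  {"hand": 1, "linear": [10.6, 10.6, 0], "roll": 0},
  {"hand": 1, "linear": [10.6, 10.6, 0], "roll": 0},
])

```text
time_s: 12.55
position: [0.6119, 0.0675, 0.125]
tcp_rot: [-1.84, -2.546, -0.006]
ft_force: [0.2, 0.0, -0.2]
grip_width: 0.032
```

```bash
python3 -c "
from h import *
from workcell import r,cams
plan(r,.638,.113,.08,18)
c=cams.capture('wrist');cv2.imwrite('pics/w14.png',c['pixels'])
"
```

```text
t=12.6 pos=[0.6119 0.0675 0.125 ] w=0.0320 f=[ 0.2  0.  -0.2] lin=[3.48 3.9  4.52] jaw=18.3 tilt=0.21 roll=0.3
```

View pics/w14.png

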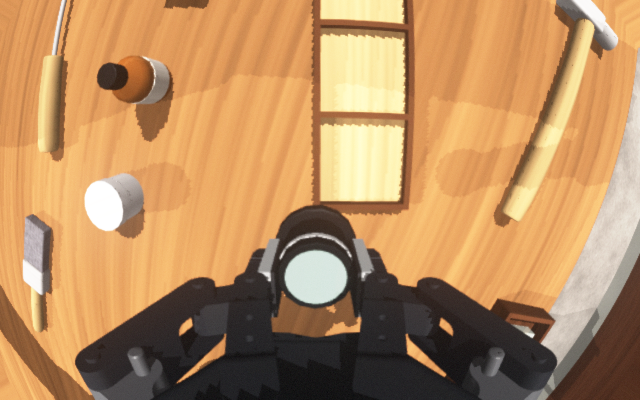

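Tray_three is ahead: near end wall middle (363,207), dividers at (363,117) and (363,26).

```bash
python3 -c "
from h import *
from workcell import r,cams
c=cams.capture('wrist')
P=[wrist_plane(c,p,.014)[:2] for p in [(363,207),(363,117),(363.5,26)]]
print(np.array(P).round(4),np.linalg.norm(P[0]-P[1]),np.linalg.norm(P[1]-P[2]))
d=(P[2]-P[1])/np.linalg.norm(P[2]-P[1]);print(np.degrees(np.arctan2(-d[0],d[1])), P[1]-.0375*d,P[1]+.0375*d,P[1]+.1125*d)
print(wrist_plane(c,(112,205),.04))
plan(r,*(P[1]-.0375*d),.08,18)"
```

```text
[[0.6492 0.0722]
 [0.6243 0.141 ]
 [0.6017 0.2111]] 0.07311616329434395 0.07373660273751771
17.874962671442198 [0.63579645 0.105274  ] [0.61277589 0.17665365] [0.58975533 0.2480333 ]
[0.44394205 0.01415623 0.04      ]
t=12.7 pos=[0.6105 0.062  0.1245] w=0.0324 f=[ 0.5 -0.7  0.4] lin=[3.33 3.74 4.45] jaw=18.0 tilt=0.02 roll=0.0
```

The wrist and scene estimates of the pocket differ by 7 mm, and the arm was still settling. I move over it and measure again.

>>> play_rows([
  {"hand": 1, "linear": [1.7, 2, 2], "roll": 0},
  {"hand": 1, "linear": [3.4, 3.8, 4], "roll": 0},
  {"hand": 1, "linear": [3.4, 3.8, 4], "roll": 0},
  {"hand": 1, "linear": [3.4, 3.8, 4], "roll": 0},
  {"hand": 1, "linear": [3.4, 3.8, 4], "roll": 0},
])

```text
time_s: 13.07
position: [0.6361, 0.1033, 0.0846]
tcp_rot: [1.849, 2.539, -0.001]
ft_force: [0.1, -0.4, -0.0]
grip_width: 0.0323
```

```bash
python3 -c "
from h import *
from workcell import r,cams
plan(r,.638,.113,.08,18)
c=cams.capture('wrist');cv2.imwrite('pics/w15.png',c['pixels'])
"
```

```text
t=13.1 pos=[0.6361 0.1033 0.0846] w=0.0323 f=[ 0.1 -0.4 -0. ] lin=[0.87 0.48 0.46] jaw=17.9 tilt=0.04 roll=-0.1
```

View pics/w15.png

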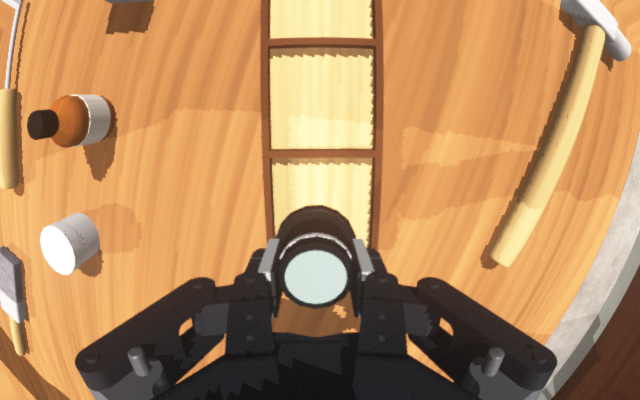

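```bash
python3 -c "
from h import *
from workcell import r,cams
c=cams.capture('wrist')
P=[wrist_plane(c,p,.014)[:2] for p in [(322,154),(322,43)]]
d=(P[1]-P[0])/np.linalg.norm(P[1]-P[0]);print(np.array(P),np.degrees(np.arctan2(-d[0],d[1])),np.linalg.norm(P[1]-P[0]), P[0]-.0375*d,P[0]+.0375*d,P[0]+.1125*d)
plan(r,*(P[0]-.0375*d),.031,18)"
```

```text
[[0.62637793 0.14610645]
 [0.60375336 0.21601042]] 17.934283917255122 0.07347405306805424 [0.63792515 0.11042856] [0.6148307  0.18178434] [0.59173625 0.25314011]
t=13.2 pos=[0.6364 0.1032 0.0852] w=0.0322 f=[ 0.1 -0.5 -1.2] lin=[0.64 0.36 5.42] jaw=17.8 tilt=0.07 roll=-0.2
```

The settled measurement agrees with the scene view: pockets at (.638,.111), (.615,.183) and (.592,.254).

>>> play_rows([
  {"hand": 1, "linear": [0.7, 0.3, 1], "roll": 0},
  {"hand": 1, "linear": [0.7, 0.3, 3], "roll": 0},
  {"hand": 1, "linear": [0.7, 0.3, 4.8], "roll": 0},
  {"hand": 1, "linear": [0.7, 0.3, 5.4], "roll": 0},
  {"hand": 1, "linear": [0.7, 0.3, 5.4], "roll": 0},
])

```text
time_s: 13.58
position: [0.6363, 0.1124, 0.0295]
tcp_rot: [-1.848, -2.54, 0.002]
ft_force: [-0.6, 0.1, -0.3]
grip_width: 0.0321
```

>>> play_rows([
  {"hand": 0.6, "linear": [0, 0, 0], "roll": 0},
  {"hand": 0.4, "linear": [0, 0, 0], "roll": 0},
  {"hand": 0.2, "linear": [0, 0, 0], "roll": 0},
  {"hand": 0, "linear": [0, 0, 0], "roll": 0},
  {"hand": 0, "linear": [0, 0, 0], "roll": 0},
])

```text
time_s: 14.0
position: [0.637, 0.1124, 0.0305]
tcp_rot: [1.848, 2.54, 0.0]
ft_force: [0.4, -0.1, 0.0]
grip_width: 0.0804
```

>>> play_rows([
  {"hand": 0, "linear": [0, 0, 0], "roll": 0},
  {"hand": 0, "linear": [0, 0, -2], "roll": 0},
  {"hand": 0, "linear": [0, 0, -5], "roll": 0},
  {"hand": 0, "linear": [0, 0, -8], "roll": 0},
  {"hand": 0, "linear": [0, 0, -10.5], "roll": 0},
])

```text
time_s: 14.42
position: [0.637, 0.1126, 0.1373]
tcp_rot: [1.847, 2.541, 0.001]
ft_force: [1.0, 0.5, -0.5]
grip_width: 0.0854
```

```bash
python3 -c "
from h import *
from workcell import r,cams
plan(r,.434,.0135,.13,18)
c=cams.capture('wrist');cv2.imwrite('pics/w16.png',c['pixels'])
"
```

```text
t=14.4 pos=[0.637  0.1126 0.1373] w=0.0854 f=[ 1.   0.5 -0.5] lin=[ -3.18 -22.36   0.71] jaw=18.0 tilt=0.04 roll=-0.0
```

View pics/w16.png

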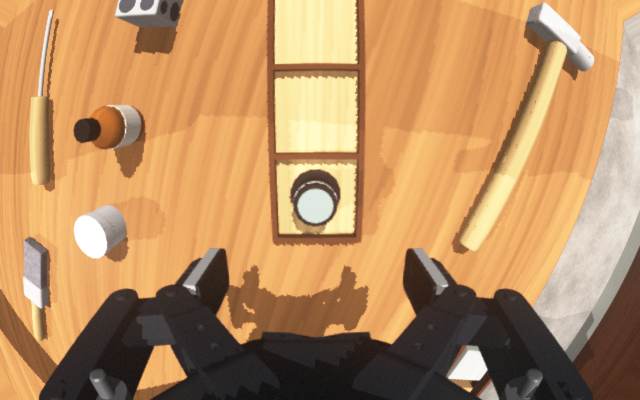

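The loupe stands in the end pocket. Next is the tin.

>>> play_rows([
  {"hand": 0, "linear": [-0.5, -3.8, 0], "roll": 0},
  {"hand": 0, "linear": [-1.1, -7.6, 0], "roll": 0},
  {"hand": 0, "linear": [-1.6, -11.4, 0], "roll": 0},
  {"hand": 0, "linear": [-2.2, -15.2, 0], "roll": 0},
  {"hand": 0, "linear": [-2.7, -19, 0], "roll": 0},
])

```text
time_s: 14.88
position: [0.4626, 0.0274, 0.135]
tcp_rot: [1.848, 2.54, -0.0]
ft_force: [1.3, 0.7, 1.1]
grip_width: 0.0857
```

>>> play_rows([
  {"hand": 0, "linear": [-0.5, -3.4, 0], "roll": 0},
  {"hand": 0, "linear": [-0.5, -3.4, 0], "roll": 0},
  {"hand": 0, "linear": [-0.5, -3.4, 0], "roll": 0},
  {"hand": 0, "linear": [-0.5, -3.4, 0], "roll": 0},
])

```text
time_s: 15.22
position: [0.4344, 0.0131, 0.1357]
tcp_rot: [1.848, 2.54, 0.001]
ft_force: [0.2, 0.2, 0.3]
grip_width: 0.0854
```

```bash
python3 -c "
from h import *
from workcell import r,cams
plan(r,.434,.0135,.023,18)
c=cams.capture('wrist');cv2.imwrite('pics/w17.png',c['pixels'])
"
```

```text
t=15.2 pos=[0.4344 0.0131 0.1357] w=0.0854 f=[0.2 0.2 0.3] lin=[ 0.05 -0.03 11.27] jaw=17.9 tilt=0.07 roll=-0.1
```

View pics/w17.png

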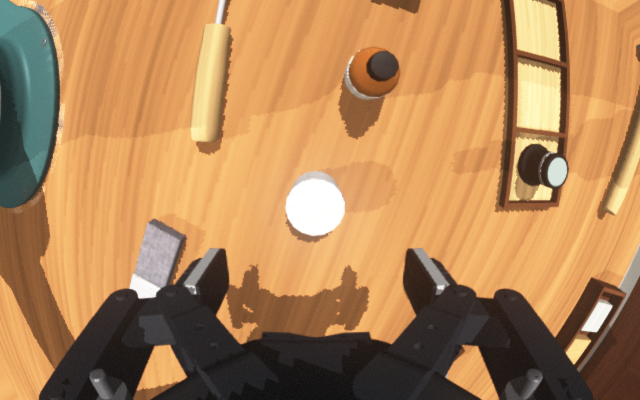

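The tin is centred at (315,207), with the bottle well clear at (380,70).

>>> play_rows([
  {"hand": 0, "linear": [0, 0, 3.7], "roll": 0},
  {"hand": 0, "linear": [0, 0, 7.4], "roll": 0},
  {"hand": 0, "linear": [0, 0, 10.2], "roll": 0},
  {"hand": 0, "linear": [0, 0, 11.2], "roll": 0},
  {"hand": 0, "linear": [0, 0, 11.2], "roll": 0},
])

```text
time_s: 15.68
position: [0.4329, 0.0139, 0.0214]
tcp_rot: [-1.844, -2.539, 0.003]
ft_force: [-1.1, 1.0, -0.1]
grip_width: 0.0854
```

>>> play_rows([
  {"hand": 1, "linear": [0, 0, 0], "roll": 0},
  {"hand": 1, "linear": [0, 0, 0], "roll": 0},
  {"hand": 1, "linear": [0, 0, 0], "roll": 0},
  {"hand": 1, "linear": [0, 0, 0], "roll": 0},
  {"hand": 1, "linear": [0, 0, 0], "roll": 0},
])

```text
time_s: 16.1
position: [0.4346, 0.0129, 0.0249]
tcp_rot: [1.847, 2.539, 0.002]
ft_force: [-4.7, 0.4, 20.9]
grip_width: 0.0445
```

>>> play_rows([
  {"hand": 1, "linear": [0, 0, 0], "roll": 0},
  {"hand": 1, "linear": [0, 0, -1.5], "roll": 0},
  {"hand": 1, "linear": [0, 0, -4], "roll": 0},
  {"hand": 1, "linear": [0, 0, -7], "roll": 0},
  {"hand": 1, "linear": [0, 0, -10], "roll": 0},
])

```text
time_s: 16.52
position: [0.4333, 0.0132, 0.1252]
tcp_rot: [-1.847, -2.541, -0.0]
ft_force: [0.9, -0.5, -0.6]
grip_width: 0.0445
```

```bash
python3 -c "
from h import *
from workcell import r,cams
plan(r,.615,.183,.13,18)
c=cams.capture('wrist');cv2.imwrite('pics/w18.png',c['pixels'])
"
```

```text
t=16.5 pos=[0.4333 0.0132 0.1252] w=0.0445 f=[ 0.9 -0.5 -0.6] lin=[10.55 22.52 -0.48] jaw=18.0 tilt=0.01 roll=-0.0
```

View pics/w18.png

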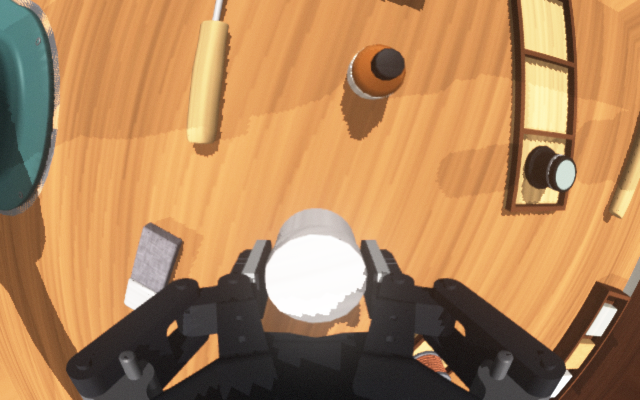

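>>> play_rows([
  {"hand": 1, "linear": [1.2, 3.6, 0], "roll": 0},
  {"hand": 1, "linear": [2.8, 7.2, 0], "roll": 0},
  {"hand": 1, "linear": [4.5, 10.8, 0], "roll": 0},
  {"hand": 1, "linear": [6.2, 14.4, 0], "roll": 0},
  {"hand": 1, "linear": [8, 18, 0], "roll": 0},
])

```text
time_s: 16.98
position: [0.5817, 0.1455, 0.1244]
tcp_rot: [1.848, 2.539, 0.001]
ft_force: [0.8, -0.6, -0.1]
grip_width: 0.0445
```

>>> play_rows([
  {"hand": 1, "linear": [1.5, 3, 0], "roll": 0},
  {"hand": 1, "linear": [2.5, 4.5, 1.5], "roll": 0},
  {"hand": 1, "linear": [2.5, 4.5, 4], "roll": 0},
  {"hand": 1, "linear": [2.5, 4.5, 4], "roll": 0},
  {"hand": 1, "linear": [2.5, 4.5, 4], "roll": 0},
])

```text
time_s: 17.4
position: [0.6147, 0.1817, 0.0833]
tcp_rot: [-1.847, -2.54, 0.002]
ft_force: [0.6, -0.4, -0.5]
grip_width: 0.0443
```

```bash
python3 -c "
from h import *
from workcell import r,cams
plan(r,.615,.183,.030,18)
c=cams.capture('wrist');cv2.imwrite('pics/w19.png',c['pixels'])
"
```

```text
t=17.4 pos=[0.6147 0.1817 0.0833] w=0.0443 f=[ 0.6 -0.4 -0.5] lin=[0.12 0.08 5.33] jaw=17.9 tilt=0.11 roll=-0.1
```

View pics/w19.png

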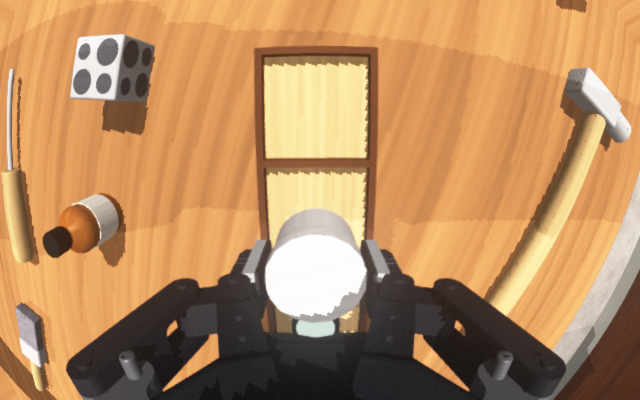

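The divider is at row 163, the same as in the earlier placings, so I lower and release the tin.

>>> play_rows([
  {"hand": 1, "linear": [0.1, 0, 2.5], "roll": 0},
  {"hand": 1, "linear": [0.1, 0, 4.3], "roll": 0},
  {"hand": 1, "linear": [0.1, 0, 5.3], "roll": 0},
  {"hand": 1, "linear": [0.1, 0, 5.3], "roll": 0},
  {"hand": 1, "linear": [0.1, 0, 5.3], "roll": 0},
])

```text
time_s: 17.87
position: [0.6155, 0.183, 0.0316]
tcp_rot: [1.848, 2.54, 0.001]
ft_force: [-0.2, 0.3, -0.1]
grip_width: 0.0446
```

>>> play_rows([
  {"hand": 0.5, "linear": [0, 0, 0], "roll": 0},
  {"hand": 0.4, "linear": [0, 0, 0], "roll": 0},
  {"hand": 0.2, "linear": [0, 0, 0], "roll": 0},
  {"hand": 0, "linear": [0, 0, 0], "roll": 0},
  {"hand": 0, "linear": [0, 0, 0], "roll": 0},
])

```text
time_s: 18.28
position: [0.6151, 0.1832, 0.0307]
tcp_rot: [1.848, 2.541, 0.0]
ft_force: [-0.3, 0.4, -0.3]
grip_width: 0.0845
```

>>> play_rows([
  {"hand": 0, "linear": [0, 0, 0], "roll": 0},
  {"hand": 0, "linear": [0, 0, -2], "roll": 0},
  {"hand": 0, "linear": [0, 0, -5], "roll": 0},
  {"hand": 0, "linear": [0, 0, -8], "roll": 0},
  {"hand": 0, "linear": [0, 0, -11], "roll": 0},
])

```text
time_s: 18.7
position: [0.6147, 0.1832, 0.1415]
tcp_rot: [-1.847, -2.54, 0.001]
ft_force: [0.7, 0.1, -0.5]
grip_width: 0.0852
```

```bash
python3 -c "
from h import *
from workcell import r,cams
plan(r,.468,.365,.15,18)
c=cams.capture('wrist');cv2.imwrite('pics/w20.png',c['pixels'])
"
```

```text
t=18.7 pos=[0.6147 0.1832 0.1415] w=0.0852 f=[ 0.7  0.1 -0.5] lin=[21.81 -8.35 -0.84] jaw=18.0 tilt=0.04 roll=-0.0
```

View pics/w20.png

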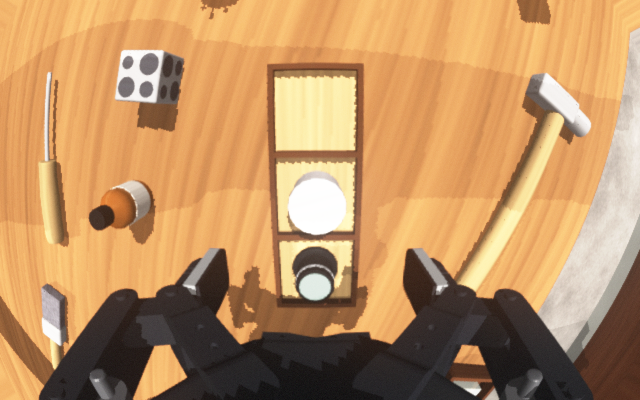

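The tin is in the middle pocket. Next is the bur block.

>>> play_rows([
  {"hand": 0, "linear": [3.6, -1.4, 0], "roll": 0},
  {"hand": 0, "linear": [7.2, -2.8, 0], "roll": 0},
  {"hand": 0, "linear": [10.8, -4.2, 0], "roll": 0},
  {"hand": 0, "linear": [14.4, -5.6, 0], "roll": 0},
  {"hand": 0, "linear": [18, -7, 0], "roll": 0},
])

```text
time_s: 19.17
position: [0.4916, 0.334, 0.1403]
tcp_rot: [1.848, 2.54, 0.0]
ft_force: [0.6, -0.3, -0.3]
grip_width: 0.0859
```

>>> play_rows([
  {"hand": 0, "linear": [3.8, -1.3, 0], "roll": 0},
  {"hand": 0, "linear": [3.8, -1.3, 0], "roll": 0},
  {"hand": 0, "linear": [3.8, -1.3, 0], "roll": 0},
  {"hand": 0, "linear": [3.8, -1.3, 0], "roll": 0},
])

```text
time_s: 19.5
position: [0.4692, 0.3647, 0.1402]
tcp_rot: [1.847, 2.541, -0.0]
ft_force: [0.1, -0.2, 0.2]
grip_width: 0.0852
```

```bash
python3 -c "
from h import *
from workcell import r,cams
plan(r,.468,.365,.022,18)
c=cams.capture('wrist');cv2.imwrite('pics/w21.png',c['pixels'])
"
```

```text
t=19.5 pos=[0.4692 0.3647 0.1402] w=0.0852 f=[ 0.1 -0.2  0.2] lin=[ 0.07 -0.1  11.82] jaw=18.0 tilt=0.02 roll=-0.0
```

View pics/w21.png

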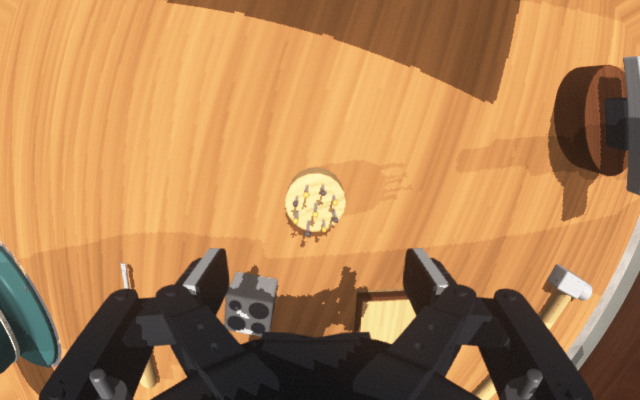

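The bur block is centred at (315,203); the doming block at (250,300) is clear of the fingers' path.

>>> play_rows([
  {"hand": 0, "linear": [0, 0, 3.7], "roll": 0},
  {"hand": 0, "linear": [0, 0, 7.4], "roll": 0},
  {"hand": 0, "linear": [0, -0.1, 10.5], "roll": 0},
  {"hand": 0, "linear": [0, -0.1, 11.7], "roll": 0},
  {"hand": 0, "linear": [0, -0.1, 11.7], "roll": 0},
])

```text
time_s: 19.97
position: [0.4674, 0.3629, 0.0208]
tcp_rot: [-1.849, -2.538, 0.006]
ft_force: [-0.1, 0.0, 0.6]
grip_width: 0.0853
```

>>> play_rows([
  {"hand": 1, "linear": [0, 0, 0], "roll": 0},
  {"hand": 1, "linear": [0, 0, 0], "roll": 0},
  {"hand": 1, "linear": [0, 0, 0], "roll": 0},
  {"hand": 1, "linear": [0, 0, 0], "roll": 0},
  {"hand": 1, "linear": [0, 0, 0], "roll": 0},
])

```text
time_s: 20.38
position: [0.4689, 0.3652, 0.0255]
tcp_rot: [1.848, 2.539, 0.004]
ft_force: [-2.2, -1.4, 13.6]
grip_width: 0.0478
```

>>> play_rows([
  {"hand": 1, "linear": [0, 0, 0], "roll": 0},
  {"hand": 1, "linear": [0, 0, -1.5], "roll": 0},
  {"hand": 1, "linear": [0, 0, -4], "roll": 0},
  {"hand": 1, "linear": [0, 0, -7], "roll": 0},
  {"hand": 1, "linear": [0, 0, -10], "roll": 0},
])

```text
time_s: 20.8
position: [0.4677, 0.3647, 0.126]
tcp_rot: [-1.847, -2.541, -0.001]
ft_force: [0.6, -0.7, -1.3]
grip_width: 0.048
```

```bash
python3 -c "
from h import *
from workcell import r,cams
plan(r,.592,.2545,.12,18)
c=cams.capture('wrist');cv2.imwrite('pics/w22.png',c['pixels'])
"
```

```text
t=20.8 pos=[0.4677 0.3647 0.126 ] w=0.0480 f=[ 0.6 -0.7 -1.3] lin=[-14.32   8.42   0.6 ] jaw=18.0 tilt=0.03 roll=-0.0
```

View pics/w22.png

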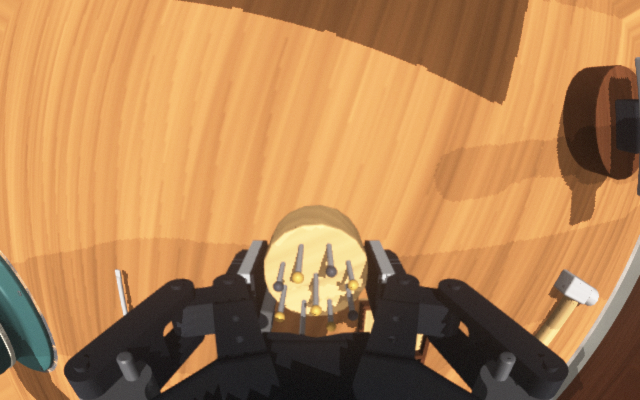

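>>> play_rows([
  {"hand": 1, "linear": [-3, 1.8, 0], "roll": 0},
  {"hand": 1, "linear": [-6.2, 3.7, 0], "roll": 0},
  {"hand": 1, "linear": [-9.4, 5.6, 0], "roll": 0},
  {"hand": 1, "linear": [-12.5, 7.4, 0], "roll": 0},
  {"hand": 1, "linear": [-14.3, 8.4, 0], "roll": 0},
])

```text
time_s: 21.27
position: [0.5952, 0.2507, 0.1249]
tcp_rot: [1.851, 2.536, 0.001]
ft_force: [0.5, -0.6, -1.7]
grip_width: 0.0476
```

>>> play_rows([
  {"hand": 1, "linear": [0, 0, 1.5], "roll": 0},
  {"hand": 1, "linear": [0, 0, 4], "roll": 0},
  {"hand": 1, "linear": [0, 0, 4], "roll": 0},
  {"hand": 1, "linear": [0, 0, 4], "roll": 0},
  {"hand": 1, "linear": [0, 0, 4], "roll": 0},
])

```text
time_s: 21.68
position: [0.5921, 0.2553, 0.085]
tcp_rot: [1.847, 2.541, 0.002]
ft_force: [0.5, -0.7, -0.6]
grip_width: 0.0475
```

```bash
python3 -c "
from h import *
from workcell import r,cams
plan(r,.592,.2545,.031,18)
c=cams.capture('wrist');cv2.imwrite('pics/w23.png',c['pixels'])
"
```

```text
t=21.7 pos=[0.5921 0.2553 0.085 ] w=0.0475 f=[ 0.5 -0.7 -0.6] lin=[-0.08 -0.04  5.4 ] jaw=18.0 tilt=0.08 roll=-0.0
```

View pics/w23.png

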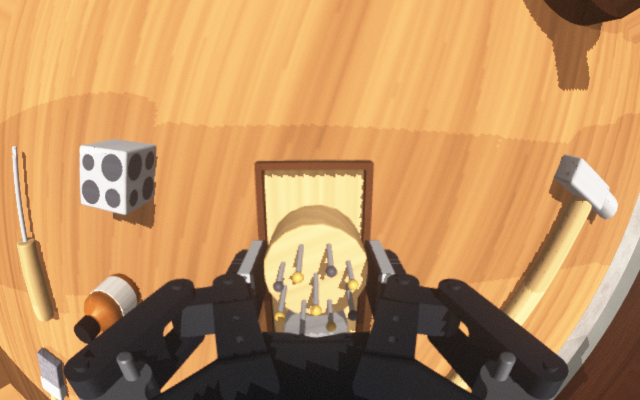

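It is aligned the same way (wall at row 165), so I lower and release.

>>> play_rows([
  {"hand": 1, "linear": [0, 0, 2.5], "roll": 0},
  {"hand": 1, "linear": [0, 0, 4.3], "roll": 0},
  {"hand": 1, "linear": [0, 0, 5.4], "roll": 0},
  {"hand": 1, "linear": [0, 0, 5.4], "roll": 0},
  {"hand": 1, "linear": [0, 0, 5.4], "roll": 0},
])

```text
time_s: 22.15
position: [0.5921, 0.255, 0.03]
tcp_rot: [1.847, 2.541, 0.001]
ft_force: [0.0, 0.1, -1.2]
grip_width: 0.0483
```

>>> play_rows([
  {"hand": 0.4, "linear": [0, 0, 0], "roll": 0},
  {"hand": 0.3, "linear": [0, 0, 0], "roll": 0},
  {"hand": 0.2, "linear": [0, 0, 0], "roll": 0},
  {"hand": 0, "linear": [0, 0, 0], "roll": 0},
  {"hand": 0, "linear": [0, 0, 0], "roll": 0},
])

```text
time_s: 22.57
position: [0.592, 0.2545, 0.0296]
tcp_rot: [1.848, 2.54, 0.0]
ft_force: [0.5, 0.1, -0.6]
grip_width: 0.0856
```

>>> play_rows([
  {"hand": 0, "linear": [0, 0, 0], "roll": 0},
  {"hand": 0, "linear": [0, 0, -2], "roll": 0},
  {"hand": 0, "linear": [0, 0, -5], "roll": 0},
  {"hand": 0, "linear": [0, 0, -9], "roll": 0},
  {"hand": 0, "linear": [0, 0, -13], "roll": 0},
])

```text
time_s: 22.98
position: [0.5912, 0.2544, 0.1603]
tcp_rot: [-1.847, -2.54, 0.002]
ft_force: [1.0, 0.1, 0.0]
grip_width: 0.0851
```

>>> play_rows([
  {"hand": 0, "linear": [3, 0, -3], "roll": 0},
  {"hand": 0, "linear": [6, 0, -6], "roll": 0},
  {"hand": 0, "linear": [9, -3, -6], "roll": 0},
  {"hand": 0, "linear": [9, -5, -6], "roll": 0},
  {"hand": 0, "linear": [9, -5, -6], "roll": 0},
])

```text
time_s: 23.4
position: [0.5125, 0.3266, 0.2202]
tcp_rot: [-1.841, -2.545, -0.0]
ft_force: [0.7, -0.8, 0.1]
grip_width: 0.0851
```

```bash
python3 -c "
from h import *
from workcell import r,cams
plan(r,.592,.2545,.031,18)
a=cams.capture('scene')['pixels'];b=cams.capture('side')['pixels']
cv2.imwrite('pics/e1.png',cv2.resize(a[155:260,150:310],None,fx=5,fy=5,interpolation=cv2.INTER_CUBIC))
cv2.imwrite('pics/e2.png',cv2.resize(a[155:260,310:470],None,fx=5,fy=5,interpolation=cv2.INTER_CUBIC))
cv2.imwrite('pics/e3.png',cv2.resize(b[130:325,230:380],None,fx=3,fy=3,interpolation=cv2.INTER_CUBIC))
"
```

```text
t=23.4 pos=[0.5125 0.3266 0.2202] w=0.0851 f=[ 0.7 -0.8  0.1] lin=[-9.34  5.29 18.92] jaw=18.2 tilt=0.02 roll=0.2
```

View pics/e1.png

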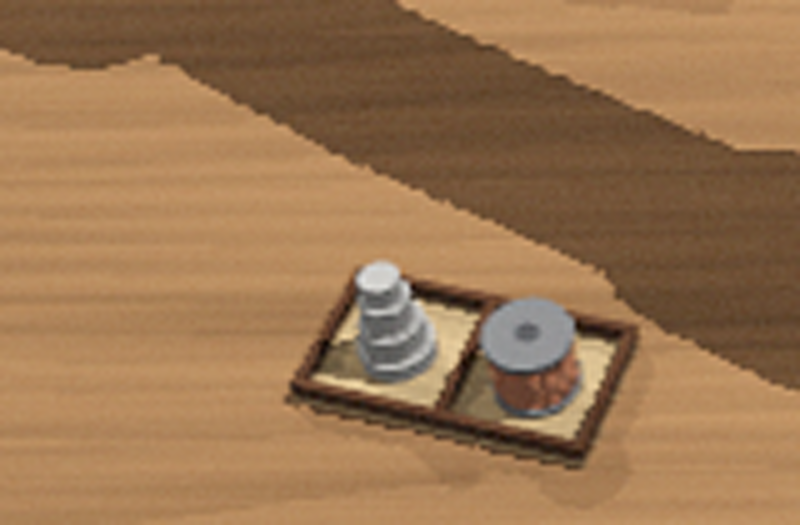

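View pics/e2.png

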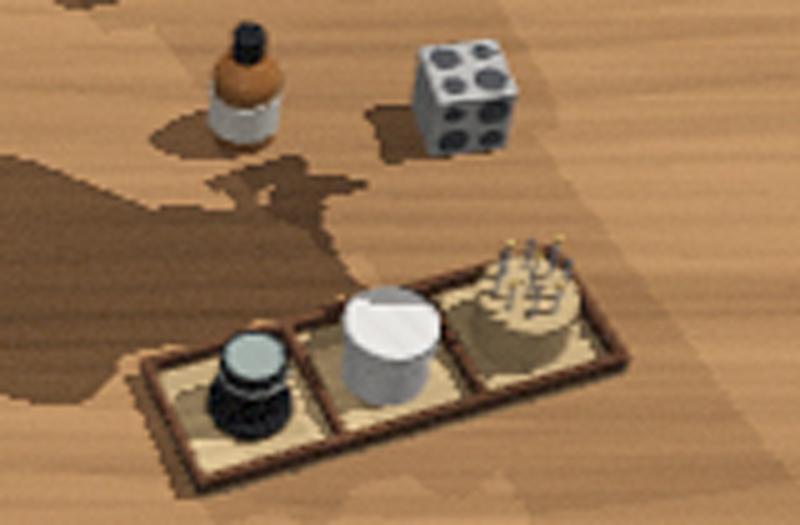

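View pics/e3.png

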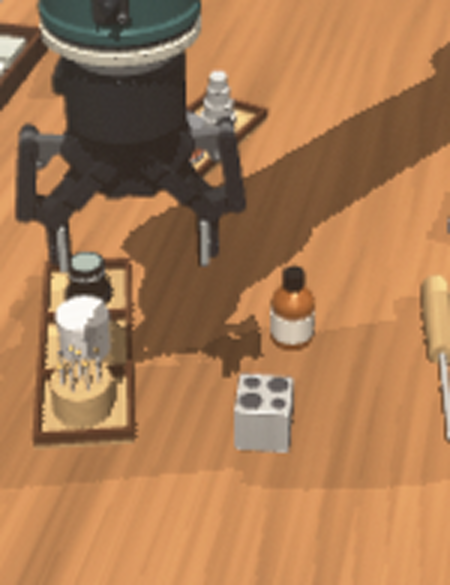

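All five items stand upright inside their pockets in both views. The bottle (crop 249,32) and doming block (467,72) are at the same pixels as at the start, and the gripper is clear. Handing in.

```bash
python3 -c "
from workcell import r
print(r.finish_job())"
```

```text
the job is handed in; nothing more can be done
None
```

Both kits are made up and the job was handed in at about 23.5 s of the 125 s. The loupe, wax tin and bur block are in the three-pocket tray, and the mandrel and reel are in the two-pocket tray.

**Final checks:** The last scene and side pictures showed all five items upright, each in its own pocket. In the side view the gripper hid most of the reel, so that one rests on the scene view and the wrist view taken after it was placed. The doming block and bottle were at the same pixels as at the start, and the gripper was open and clear at z = 0.22 m. I judged upright and seated by eye and did not measure tilt or floor height.

**Disagreements along the way:**
- **Side camera:** its y readings differed from the scene camera by up to 10 mm at the far end of the bench. I used the scene and wrist views instead.
- **Three-pocket tray:** one wrist reading was about 7 mm off because the arm was still moving. A settled reading agreed with the scene view to about 3 mm.
- **Grip widths:** they read 1–3 mm under the true diameters, and each close pushed up on the wrist with about 14–21 N. Neither affected the grasps or placements.

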